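# Put the cheese away: stack the wedges level in the keeper box, shut it and snap its clip

### The job

Put the two pieces of cheese from the board away in the keeper box, on the red-waxed piece that lies in it: first the steep orange wedge with the black rind, then the pale one with the brown rind, each laid flat with its thick end over the thin end of the piece below, so that the pile stands steady with a level top. Then shut the lid over the pile and press the clip on its front down and in until it snaps under the lip and draws the lid tight. Do not knock over the mug or the canister.

Things in the scene. Friction and masses are not known exactly. Their poses are not given: they have to be found in the camera images.
- keeper_floor (a point): Centre of the inner floor of the keeper box: fixed, frosted clear plastic, inside 136 mm (x) by 156 mm (y), walls 3 mm, floor 5 mm and rim 72 mm above the worktop. x points from its clip side (facing right, towards the board) to its hinge side (left), y square to that, roughly towards the robot, z up.
- cheese_red_centre (a point): Centre (14.5 mm above its underside) of the loose yellow wedge with red wax rind that already lies in the box, thick end to the box's +y; 112 mm long, 64 wide, 28.9 thick in the middle; flat underside, flat top rising 7 degrees to the thick end (22 to 36 mm). x points along it to the thick, rind-covered end, z up from the underside.
- cheese_black_centre (a point): Centre (14.5 mm above its underside) of the loose steep orange wedge with black rind, on the board; 104 mm long, 54 wide with parallel upright sides, 29 thick in the middle; flat underside, flat top rising 14 degrees to the thick end (16 to 42 mm); 0.12 to 0.24 kg, mass centre 8 mm towards the thick end. x points along it to the thick, rind-covered end, z up.
- cheese_black_top (a point): Middle of the black-rind wedge's sloping top face; z is square to that face.
- cheese_brown_centre (a point): Centre (12 mm above its underside) of the loose pale wedge with brown rind, on the board; 96 mm long, 52 wide with parallel upright sides, 23.9 thick in the middle; flat underside, flat top rising 7 degrees to the thick end (18 to 30 mm); 0.09 to 0.18 kg. x points along it to the thick, rind-covered end, z up.
- cheese_brown_top (a point): Middle of the brown-rind wedge's sloping top face; z is square to that face. Rightly stacked, the pile is 82 mm high over the box's floor and the shut lid clears it by about 6 mm.
- lid_hinge (a point): Middle of the lid's hinge axis, at rim height, 77 mm behind the box's centre; the axis runs along the box's y. Axes as the box.
- lid (a joint): Clear deep lid, 144 by 164 mm; shut, its outer top is 24.5 mm above the rim. Angle in rad: 0 shut and drawn tight, 0.026 resting on its springy seal, grows as the front rises; starts open, leaning back, at 1.66 to 1.85 (stop 1.95). The stiff hinge stays where it is left; moving it takes about 2 N at the front.
- lid_top (a point): Point on the lid's outer top face, in the middle, 20 mm in from its front edge, 128 mm from the hinge axis along the lid; z points square out of the lid.
- clip (a joint): Teal clip, a plate 64 mm wide (along the box's y), 52 long, hinged on the lid's front edge 82 mm from the box's centre along -x, 6 mm above the rim. Rad: 0 hanging along the wall, hook under the box's lip, outer face 7 mm further out than its hinge; 1.57 straight out. Starts at 1.35 to 1.8, stays where left. Push down, then in near its lower end with 5 to 20 N: it snaps.
- clip_end (a point): Near the free end of the clip, in the middle of its width, 44 mm from its hinge.
- board: Light wooden cutting board, 220 by 320 mm, 18 mm thick, fixed; origin at the centre of its underside. The black-rind and brown-rind pieces lie on it side by side, in either order, slanted at random.
- mug: White dotted mug with handle, 78 by 114 mm, 93 mm high, loose, upright far to the left of the box; origin under its foot.
- canister: Round canister with an orange lid, 111 mm across, 146 mm high, loose, upright behind the box; origin under its foot.
Not all that is in view belongs to the job. Of the things that look like the part that bears cheese_red_centre, the larger one is meant.

How it is judged:
By the outcome, as a careful person would: the job done as asked, in the order asked, and still so for the second after the job is handed in, with the robot touching nothing.
It also fails if it takes over 69 s, if anything falls off the work surface, if the arm or the gripper's body presses on something with over 40 N, if the wrist force passes 120 N, or if a joint passes its speed limit or range.

### The arm

A 6-joint arm with a two-finger parallel gripper is mounted at the origin on a cart in front of the work surface, level with it; the furniture and walls round the work are solid. World frame = base frame: x ahead of the robot, y to its left, z up, the work surface at z = 0. Lengths are in mm, angles in degrees, forces in N, time in s.
With the tool pointing down it reaches from about 300 to 850 mm from the base axis. Payload 4.2 kg.
Tool frame: the origin (TCP) lies at the very end of the fingers, on their centre line; the grasp point (between the pads) lies 19 mm behind it; z points along the fingers, y is the line along which they close (so a half turn about z gives the same grasp; the last joint's range is limited). The gripper opens to 91 mm and grips with 3 to 60 N. Pads are 32 mm wide; open, the fingers measure 118 mm over their backs; the gripper's body (76 mm by 178 mm) begins 60 mm behind the grasp point.
Start: joints at [63.77, 18.312, 89.639, -0, 72.044, -1.146], TCP at [243.776, 520.788, 180.376] pointing down, gripper open.
Joint ranges: [-177.97, 177.97], [-48.28, 115.42], [12.27, 149.76], [-77.06, 257.06], [2.81, 150.46], [-146.56, 146.56]. Speed limits (degrees/s): [147.25, 147.25, 180, 180, 180, 180].

### API

Orientations are given as [roll, pitch, yaw] about the fixed x, y, z axes, in that order (R = Rz(yaw) Ry(pitch) Rx(roll)).
In Python, from workcell import env gives the robot as it stands.
- The arm moves only by the shell command python3 -m pendant 'ROWS' [FORCE]. ROWS is a JSON object of lists of equal length, an entry for each row: "translation": the shift along the tool's x, y, z in mm, a list of three; "roll": the turn about the tool's z in rad; "hand": the closure in counts, from 0 (fully open) to 255 (shut). In form: {"translation": [[dx, dy, dz], ...], "roll": [roll, ...], "hand": [hand, ...]}. A call has exactly 8 rows; each row shifts and turns the commanded pose from where the row before left it, along the tool's axes as they then stand; what a row does not reach is not made up. A row lasts 1/12 s, in which the tool goes at most 41.7 mm and 7.16 degrees, less where a joint would pass 70% of its speed; a pose out of reach is approached as far as the arm can. A call with a gripper value outside its range is refused whole. The fingers move at their own pace and stop on an object; FORCE is the grip in N (left out, the last holds). Time passes only in rows, so rows that do not move let the fingers close, or fill a call up. It gives the time, the measured TCP pose, the force, the opening and the grip force at its end, in the units of the state.
- env.state(): the state, without advancing time (a new reading comes with each control period).
- env.grab_frame(name): name is "scene" or "top"; returns a dict with "frame" (400x640x3 uint8, red, green, blue), "z_map" (400x640 float32, mm along the optical axis (not along the pixel's ray), 0 where there is no reading), "fx", "fy", "cx", "cy" (pixels), "pose" (4x4, takes a point from camera to world coordinates). Camera axes: x right, y down, z forward; pixel columns grow to the right and rows downward; lengths in mm; the calibration is good to about 2 mm. A picture is of the moment at which its call begins.
- env.job_done(): hands the job in; it is judged then, once.
Trained networks look in a picture, given as the dict that the camera call returned (one of the last four; its "shot" number tells which), for a name from the list of things; names that differ only in an ending like _2 or _b are one class to them, and where a whole thing is asked for, a point or a joint stands for the part that bears it (a point fixed in the world has none). Each returns a list of dicts, best first, with "score" (0 to 1); they miss things now and then, are a little off and sometimes report something else, mostly with a low value. They report only what shows in the picture. A call takes as long as a camera call. They do not tell look-alikes from the thing itself.
- env.recognise(picture, label): "rect" ([centre column, centre row, width, height] in pixels, round what is visible of it).
- env.regions_of(picture, label): "pixels" (400x640 bool, what is visible of it) and "rect" ([centre column, centre row, width, height] in pixels, round what is visible of it).
The state is a dict: "time_s": time; "qpos": joint angles; "qvel": joint speeds; "effort": joint torques, N m; "ee_pos": TCP position; "ee_rot": TCP orientation; "force": force on the tool from outside, world axes, zero at the start; "torque": the same for the moment, N m; "gripper_width": finger opening in mm; "gripper_force": force on a finger pad.
Only numpy, scipy, OpenCV 4.12 (cv2) and the standard library are available. Lean on these libraries where they do the work, as an engineer would, in place of code of your own. Each camera call takes 0.05 s, during which the arm holds its last target. There are 200 camera calls.

## Working session

There is one attempt and no reset: what is moved stays moved. The work goes in short steps, Python scripts to look and compute and a shell command to move; the robot and the scene stay as the last step left them, time stands still between calls to the robot, and variables do not carry over. Pictures are saved under pics/ and viewed, at most 10 in all, crops included, and the job is handed in when it is done.

```bash
ls; mkdir -p pics; python3 - <<'E'
from workcell import env
import cv2,numpy as np
for n in("scene","top"):
    p=env.grab_frame(n); cv2.imwrite(f"pics/{n}0.png",p["frame"][:,:,::-1])
    print(n,p["fx"],p["cx"],p["cy"],np.round(p["pose"],3).tolist())
print(env.state())
E
```

```text
pics
scene 434.3691972015257 314.14865749204534 201.83412887954404 [[0.999, -0.027, 0.021, 526.031], [-0.032, -0.496, 0.867, -1130.077], [-0.013, -0.868, -0.497, 770.822], [0.0, 0.0, 0.0, 1.0]]
top 501.7360942705089 309.12833828485947 204.63303390906339 [[-0.019, -0.983, 0.18, 331.741], [-1.0, 0.018, -0.007, 66.784], [0.004, -0.18, -0.984, 1361.129], [0.0, 0.0, 0.0, 1.0]]
{'time_s': 0.1, 'qpos': array([ 6.37702056e+01,  1.83447495e+01,  8.96985432e+01, -2.05449470e-03,
        7.20450694e+01, -1.14631449e+00]), 'qvel': array([ 0.10296655, -0.02530877, -0.025942  ,  0.07967451, -0.06105242,
       -0.09883828]), 'effort': array([-1.05299645e-03, -4.13331413e+01, -2.32509935e+01,  7.27570709e-02,
        4.22513264e-02, -7.12774795e-05]), 'ee_pos': array([243.55458529, 520.31045208, 179.64268716]), 'ee_rot': array([-1.79911616e+02,  1.85329642e-04,  1.54917155e+02]), 'force': array([-0.50674454,  0.36486013,  0.15201291]), 'torque': array([ 0.01337767,  0.03207685, -0.01071988]), 'gripper_force': 0.0, 'gripper_width': 91.27208937421575}
```

View pics/scene0.png

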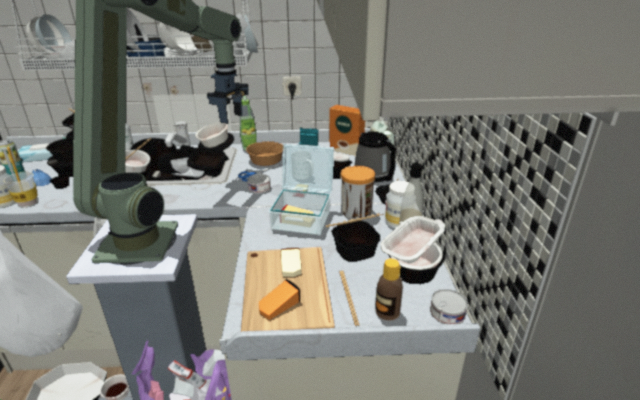

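View pics/top0.png

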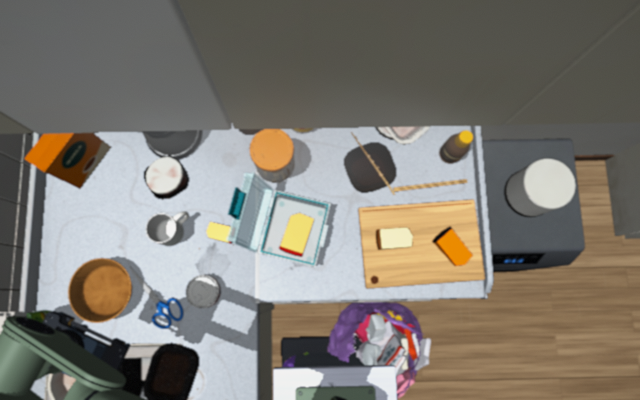

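The top view shows world +x up and -y right. The box is at about (295,228), with the red wedge at (296,235) and its rind pointing at the robot. The brown wedge is at (395,238) with its rind on the left, and the black wedge is at (452,246) with its rind at lower right. The open lid with its teal clip is at (245,210), the mug at (165,228) and the canister at (272,152). The small yellow piece at (219,231) is a look-alike.

```bash
cat > h.py <<'E'
from workcell import env
import numpy as np, cv2
def cloud(p,mask):
    v,u=np.nonzero(mask&(p["z_map"]>0)); z=p["z_map"][v,u]
    P=np.c_[(u-p["cx"])*z/p["fx"],(v-p["cy"])*z/p["fy"],z]
    return P@p["pose"][:3,:3].T+p["pose"][:3,3],u,v
def go(x,y,z,yaw=None,pr=True):
    s=env.state(); c=s["ee_pos"]; w=np.radians(s["ee_rot"][2])
    d=np.array([x,y,z])-c
    out=[d[0]*np.cos(w)+d[1]*np.sin(w), d[0]*np.sin(w)-d[1]*np.cos(w), -d[2]]
    r=None
    if yaw is not None:
        r=(s["ee_rot"][2]-yaw+90)%180-90   # tool z down: +roll lowers yaw
    print("tool d",np.round(out,1),"roll rad",None if r is None else round(np.radians(r),3))
def st():
    s=env.state();print(round(s["time_s"],2),np.round(s["ee_pos"],1),np.round(s["ee_rot"],1),"F",np.round(s["force"],1),"w",round(s["gripper_width"],1),round(s["gripper_force"],1),"q",np.round(s["qpos"],0))
E
python3 - <<'E'
from h import *
import pickle
D={}
for n in("top","scene"):
    p=env.grab_frame(n); D[n]=p
    for l in("cheese_red_centre","cheese_black_centre","cheese_brown_centre","lid","clip","board","mug","canister"):
        for r in env.regions_of(p,l)[:3]:
            P,u,v=cloud(p,r["pixels"])
            if len(P)<5: continue
            q=np.percentile(P,[3,50,97],axis=0).round(0)
            rc=cv2.minAreaRect(P[:,:2].astype(np.float32))
            print(n,l,round(r["score"],2),np.round(r["rect"]),len(P),"lo/med/hi",q.tolist(),"rect",np.round(rc[0]),np.round(rc[1]),round(rc[2],1))
pickle.dump(D,open("d.pkl","wb"))
im=D["top"]["frame"][130:310,190:490,::-1]
cv2.imwrite("pics/crop.png",cv2.resize(im,(800,480),interpolation=cv2.INTER_CUBIC))
E
```

```text
top cheese_red_centre 0.82 [219. 233.  22.  20.] 299 lo/med/hi [[488.0, 279.0, 12.0], [510.0, 304.0, 18.0], [529.0, 330.0, 23.0]] rect [509. 305.] [56. 41.] 75.9
top cheese_red_centre 0.81 [298. 235.  37.  45.] 940 lo/med/hi [[445.0, 56.0, 25.0], [496.0, 92.0, 34.0], [546.0, 128.0, 42.0]] rect [498.  92.] [ 64. 110.] 71.0
top cheese_black_centre 0.57 [451. 246.  43.  41.] 906 lo/med/hi [[410.0, -362.0, 19.0], [452.0, -316.0, 46.0], [496.0, -275.0, 61.0]] rect [ 453. -324.] [107.  64.] 39.3
top cheese_brown_centre 0.85 [394. 237.  33.  23.] 697 lo/med/hi [[456.0, -210.0, 33.0], [480.0, -164.0, 42.0], [506.0, -122.0, 50.0]] rect [ 482. -167.] [57. 96.] 5.9
top lid 0.69 [250. 213.  46.  81.] 2455 lo/med/hi [[457.0, 164.0, 73.0], [538.0, 204.0, 138.0], [614.0, 236.0, 270.0]] rect [537. 212.] [ 98. 175.] 81.6
top clip 0.68 [237. 201.  16.  30.] 410 lo/med/hi [[513.0, 206.0, -0.0], [541.0, 220.0, 260.0], [589.0, 270.0, 276.0]] rect [569. 244.] [124.  65.] 35.1
top board 0.66 [422. 243. 126.  87.] 8233 lo/med/hi [[363.0, -392.0, 12.0], [461.0, -237.0, 18.0], [573.0, -88.0, 24.0]] rect [ 470
[... 1088 characters left out ...]
0, -178.0, 39.0], [508.0, -123.0, 47.0]] rect [ 479. -135.] [ 55. 168.] 3.9
scene lid 0.55 [309. 159.  55.  61.] 2596 lo/med/hi [[459.0, 166.0, 75.0], [541.0, 210.0, 150.0], [615.0, 237.0, 261.0]] rect [605. 446.] [592. 175.] 74.8
scene clip 0.6 [308. 136.  21.  20.] 327 lo/med/hi [[515.0, 205.0, 187.0], [545.0, 219.0, 247.0], [575.0, 358.0, 272.0]] rect [526. 503.] [ 60. 612.] 3.8
scene board 0.84 [289. 290.  93.  84.] 5079 lo/med/hi [[368.0, -396.0, 14.0], [481.0, -269.0, 17.0], [575.0, -101.0, 20.0]] rect [ 471. -242.] [223. 324.] 3.4
scene canister 0.64 [358. 194.  34.  50.] 1555 lo/med/hi [[651.0, 94.0, 8.0], [696.0, 108.0, 97.0], [748.0, 179.0, 146.0]] rect [686.  73.] [345. 109.] 78.5
```

View pics/crop.png

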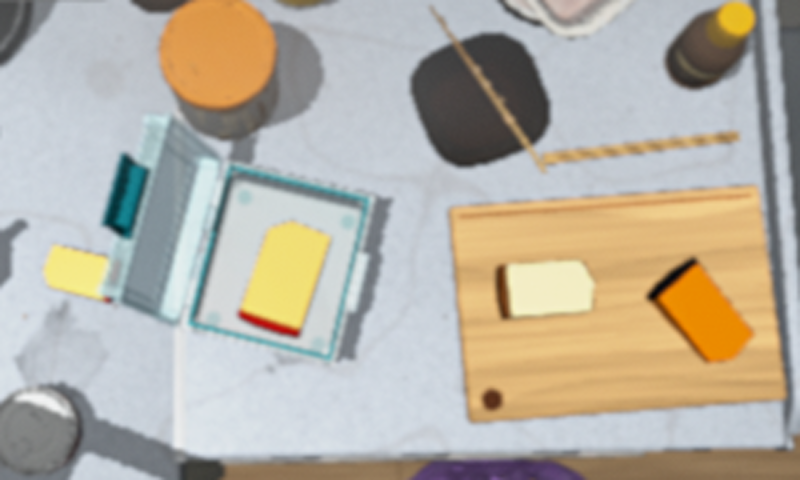

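```bash
python3 - <<'E'
from h import *
import pickle
D=pickle.load(open("d.pkl","rb"))
for n in D:
    p=D[n]; P,u,v=cloud(p,np.ones((400,640),bool))
    m=(abs(P[:,2]-72)<3)&(P[:,0]>400)&(P[:,0]<640)&(P[:,1]>0)&(P[:,1]<185)
    Q=P[m]; rc=cv2.minAreaRect(Q[:,:2].astype(np.float32)); print(n,"rim",len(Q),rc, Q[:,2].mean())
# wedges
B={"red":([445,550],[45,135],[18,48]),"black":([395,510],[-375,-270],[28,66]),"brown":([445,520],[-225,-110],[30,55])}
rng=np.random.default_rng(0)
for n in D:
    p=D[n]; P,u,v=cloud(p,np.ones((400,640),bool))
    for k,(a,b,c) in B.items():
        m=(P[:,0]>a[0])&(P[:,0]<a[1])&(P[:,1]>b[0])&(P[:,1]<b[1])&(P[:,2]>c[0])&(P[:,2]<c[1])
        Q=P[m]; 
        if len(Q)<60: print(n,k,len(Q)); continue
        best=0
        for _ in range(500):
            t=Q[rng.choice(len(Q),3,False)]; nn=np.cross(t[1]-t[0],t[2]-t[0]); L=np.linalg.norm(nn)
            if L<100: continue
            nn/=L
            if abs(nn[2])<.94: continue
            i=abs((Q-t[0])@nn)<2
            if i.sum()>best: best=i.sum(); I=i
        T=Q[I]; c0=T.mean(0); w=np.linalg.svd(T-c0,full_matrices=False)[2]; nn=w[2]*np.sign(w[2][2])
        rc=cv2.minAreaRect(T[:,:2].astype(np.float32))
        print(n,k,len(Q),best,"c",c0.round(1),"tilt",np.degrees(np.arccos(nn[2])).round(1),"thick dir",np.degrees(np.arctan2(-nn[1],-nn[0])).round(0),"PCA axis",np.degrees(np.arctan2(w[0][1],w[0][0])).round(1),"rect",np.round(rc[0],1),np.round(rc[1],1),round(rc[2],1))
# lid plane
p=D["scene"]
for n in D:
    P,_,_=cloud(D[n],np.ones((400,640),bool))
    m=(P[:,0]>450)&(P[:,0]<620)&(P[:,1]>160)&(P[:,1]<260)&(P[:,2]>90)&(P[:,2]<290)
    Q=P[m]
    for z in range(90,290,25):
        q=Q[(Q[:,2]>=z)&(Q[:,2]<z+25)]
        if len(q): print(n,z,len(q),q.mean(0).round(0),np.percentile(q,[5,95],axis=0).round(0).tolist())
E
```

```text
top rim 477 ((511.9378356933594, 108.31602478027344), (175.80747985839844, 171.38890075683594), 75.13255310058594) 72.13730541161573
scene rim 260 ((516.068603515625, 107.05349731445312), (185.1776580810547, 167.4922637939453), 74.78701782226562) 71.83499744915193
top red 930 499 c [497.7  92.8  33.9] tilt 8.0 thick dir 163.0 PCA axis 156.6 rect [498.   92.2] [ 63.8 109.9] 70.9
top black 825 444 c [ 452.8 -320.7   47.4] tilt 14.5 thick dir 37.0 PCA axis -138.9 rect [ 452.4 -320.5] [101.5  54.1] 39.9
top brown 687 373 c [ 482.6 -165.1   41.7] tilt 6.4 thick dir 94.0 PCA axis -86.4 rect [ 481.2 -167.1] [52.1 94.3] 4.4
scene red 119 97 c [492.1 112.4  35.2] tilt 6.9 thick dir -160.0 PCA axis -11.3 rect [498.5 112.9] [33.9 94.7] 83.8
scene black 903 600 c [ 454.1 -323.8   46.1] tilt 14.4 thick dir 42.0 PCA axis -138.7 rect [ 454.5 -322.5] [102.3  56.5] 39.1
scene brown 474 355 c [ 482.7 -169.9   40.8] tilt 7.2 thick dir 96.0 PCA axis 93.3 rect [ 483.1 -167.9] [51.8 98.6] 3.6
top 90 272 [540. 197. 102.] [[466.0, 172.0, 91.0], [610.0, 217.0, 114.0]]
top 115 281 [544. 202. 128.] [[469.0, 17
[... 411 characters left out ...]
0]]
top 265 124 [543. 226. 272.] [[515.0, 218.0, 266.0], [571.0, 235.0, 277.0]]
scene 90 361 [535. 200. 102.] [[460.0, 181.0, 91.0], [606.0, 219.0, 114.0]]
scene 115 374 [537. 205. 128.] [[461.0, 179.0, 116.0], [613.0, 226.0, 139.0]]
scene 140 379 [538. 212. 153.] [[462.0, 191.0, 142.0], [614.0, 233.0, 164.0]]
scene 165 382 [540. 218. 178.] [[463.0, 198.0, 167.0], [614.0, 239.0, 189.0]]
scene 190 272 [538. 220. 201.] [[461.0, 188.0, 191.0], [615.0, 241.0, 214.0]]
scene 215 212 [543. 214. 225.] [[487.0, 194.0, 216.0], [598.0, 227.0, 238.0]]
scene 240 141 [545. 218. 254.] [[516.0, 204.0, 241.0], [572.0, 229.0, 264.0]]
scene 265 62 [546. 225. 270.] [[517.0, 217.0, 265.0], [572.0, 235.0, 274.0]]
```

```bash
python3 -m pendant '{"translation":[[0,0,0],[0,0,0],[0,0,0],[0,0,0],[0,0,0],[0,0,0],[0,0,0],[0,0,0]],"roll":[0.12,0.12,0.12,0.12,0.12,0.12,0.12,0.12],"hand":[0,0,0,0,0,0,0,0]}' 40
python3 -m pendant '{"translation":[[0,0,0],[0,0,0],[0,0,0],[0,0,0],[0,0,0],[0,0,0],[0,0,0],[0,0,0]],"roll":[0.12,0.12,0.12,0.12,0.12,0.12,0.12,0.12],"hand":[0,0,0,0,0,0,0,0]}'
python3 - <<'E'
from h import *
import pickle
st(); go(455.5,-318.5,120,40)
D=pickle.load(open("d.pkl","rb"))
a=np.radians(75); ex=np.array([np.cos(a),np.sin(a)]); ey=np.array([-np.sin(a),np.cos(a)])
for n in D:
    P,_,_=cloud(D[n],np.ones((400,640),bool))
    m=(abs(P[:,2]-72)<2.5)&(P[:,0]>400)&(P[:,0]<640)&(P[:,1]>0)&(P[:,1]<200)
    Q=P[m][:,:2]-[512,105]
    for e,o in((ex,ey),(ey,ex)):
        s=Q@e; h,b=np.histogram(s,np.arange(-110,111,5)); print(n,[(int(x),int(y)) for x,y in zip(b,h) if y])
E
```

```text
time_s: 1.67
ee_pos: [243.8, 520.8, 180.4]
ee_rot: [180.0, -0.0, 99.6]
force: [0.8, -0.0, -0.1]
gripper_width: 91.3
gripper_force: 0.0
time_s: 2.33
ee_pos: [243.8, 520.8, 180.4]
ee_rot: [-180.0, -0.0, 44.6]
force: [0.0, 0.6, 0.7]
gripper_width: 91.2
gripper_force: 0.0
2.33 [243.8 520.8 180.4] [-180.    -0.    44.6] F [0.  0.6 0.7] w 91.2 0.0 q [ 64.  18.  90.   0.  72. 109.]
tool d [-438.1  746.5   60.4] roll rad 0.08
top [(-85, 38), (-80, 42), (-75, 5), (-70, 4), (-65, 4), (-60, 5), (-55, 4), (-50, 4), (-45, 5), (-40, 7), (-35, 5), (-30, 5), (-25, 4), (-20, 3), (-15, 7), (-10, 3), (-5, 8), (0, 2), (5, 9), (10, 8), (15, 5), (20, 4), (25, 7), (30, 7), (35, 4), (40, 10), (45, 5), (50, 7), (55, 30), (60, 67), (65, 19), (70, 19), (75, 14), (80, 22), (85, 30), (90, 11)]
top [(-85, 28), (-80, 50), (-75, 10), (-70, 10), (-65, 8), (-60, 5), (-55, 12), (-50, 12), (-45, 8), (-40, 8), (-35, 5), (-30, 5), (-25, 13), (-20, 12), (-15, 5), (-10, 16), (-5, 6), (0, 10), (5, 6), (10, 8), (15, 9), (20, 13), (25, 13), (30, 6), (35, 7), (40, 5), (45, 5), (50, 9), (55, 11), (60, 10), (65, 9), (70, 7), (75, 33), (80, 52), (85, 7)]
scene [(-90, 5), (-85, 26), (-80, 42), (-75, 4), (-70, 5), (-65, 1), (-60, 2), (-55, 3), (-50, 2), (-45, 2), (-40, 2), (-35, 2), (-30, 1), (-25, 4), (-15, 5), (-5, 2), (0, 2), (5, 3), (15, 1), (20, 2), (25, 4), (30, 1), (35, 3), (40, 1), (45, 1), (50, 5), (55, 24), (60, 31), (65, 20), (70, 14), (75, 4), (85, 3), (90, 13), (95, 3), (100, 1)]
scene [(-90, 1), (-85, 25), (-80, 10), (-75, 4), (-70, 5), (-65, 7), (-60, 7), (-55, 7), (-50, 8), (-45, 9), (-40, 3), (-35, 8), (-30, 3), (-25, 5), (-20, 11), (-15, 5), (-10, 8), (-5, 6), (0, 7), (5, 5), (10, 5), (15, 8), (20, 5), (25, 5), (30, 7), (35, 5), (40, 5), (45, 6), (50, 5), (55, 5), (60, 3), (65, 5), (70, 7), (75, 27), (80, 1), (85, 1)]
```

```bash
for i in 1; do python3 -m pendant '{"translation":[[-18.25,31.1,0],[-18.25,31.1,0],[-18.25,31.1,0],[-18.25,31.1,0],[-18.25,31.1,0],[-18.25,31.1,0],[-18.25,31.1,0],[-18.25,31.1,0]],"roll":[0,0,0,0,0,0,0,0],"hand":[0,0,0,0,0,0,0,0]}' | head -3
python3 -m pendant '{"translation":[[-18.25,31.1,0],[-18.25,31.1,0],[-18.25,31.1,0],[-18.25,31.1,0],[-18.25,31.1,0],[-18.25,31.1,0],[-18.25,31.1,0],[-18.25,31.1,0]],"roll":[0,0,0,0,0,0,0,0],"hand":[0,0,0,0,0,0,0,0]}' | head -3
python3 -m pendant '{"translation":[[-18.25,31.1,0],[-18.25,31.1,0],[-18.25,31.1,0],[-18.25,31.1,0],[-18.25,31.1,0],[-18.25,31.1,0],[-18.25,31.1,0],[-18.25,31.1,0]],"roll":[0,0,0,0,0,0,0,0],"hand":[0,0,0,0,0,0,0,0]}' |head -3; done
python3 -c "
from h import *
st(); go(455.5,-318.5,24,40)"
```

```text
time_s: 3.0
ee_pos: [316.0, 239.9, 180.5]
ee_rot: [180.0, -0.0, 45.0]
time_s: 3.67
ee_pos: [388.4, -39.6, 180.7]
ee_rot: [180.0, -0.1, 44.9]
time_s: 4.33
ee_pos: [460.6, -319.0, 180.3]
ee_rot: [180.0, -0.0, 44.9]
4.33 [ 460.6 -319.   180.3] [180.   -0.   44.9] F [ 0.2  0.9 -0.1] w 91.0 0.0 q [-36.  17.  92.   0.  71.   9.]
tool d [ -3.3  -3.9 156.3] roll rad 0.085
```

```bash
python3 -m pendant '{"translation":[[-3.3,-3.9,0],[0,0,20],[0,0,30],[0,0,30],[0,0,30],[0,0,26],[0,0,20],[0,0,0]],"roll":[0.085,0,0,0,0,0,0,0],"hand":[0,0,0,0,0,0,0,0]}' 25
python3 -m pendant '{"translation":[[0,0,0],[0,0,0],[0,0,0],[0,0,0],[0,0,0],[0,0,0],[0,0,0],[0,0,0]],"roll":[0,0,0,0,0,0,0,0],"hand":[255,255,255,255,255,255,255,255]}' 25
python3 -m pendant '{"translation":[[0,0,0],[0,0,-10],[0,0,-25],[0,0,-30],[0,0,-30],[0,0,-30],[0,0,-30],[0,0,-5]],"roll":[0,0,0,0,0,0,0,0],"hand":[255,255,255,255,255,255,255,255]}' 25
python3 - <<'E'
from h import *
st(); go(500,94,200,-18)
p=env.grab_frame("scene"); cv2.imwrite("pics/g1.png",cv2.resize(p["frame"][170:350,180:420,::-1],(640,480)))
E
```

```text
time_s: 5.0
ee_pos: [452.6, -314.6, 20.3]
ee_rot: [-179.5, 0.1, 40.0]
force: [0.1, 0.4, -0.4]
gripper_width: 90.9
gripper_force: 0.0
time_s: 5.67
ee_pos: [455.5, -316.6, 24.6]
ee_rot: [180.0, -0.0, 40.0]
force: [0.2, 0.4, -0.9]
gripper_width: 40.7
gripper_force: 0.0
time_s: 6.33
ee_pos: [458.0, -318.4, 190.8]
ee_rot: [179.4, -0.2, 40.0]
force: [1.4, 0.2, 1.4]
gripper_width: 0.2
gripper_force: 0.0
6.33 [ 458.  -318.4  190.8] [179.4  -0.2  40. ] F [1.4 0.2 1.4] w 0.2 0.0 q [-36.  16.  91.   0.  72.  14.]
tool d [ 297.5 -288.7   -9.2] roll rad 1.013
```

View pics/g1.png

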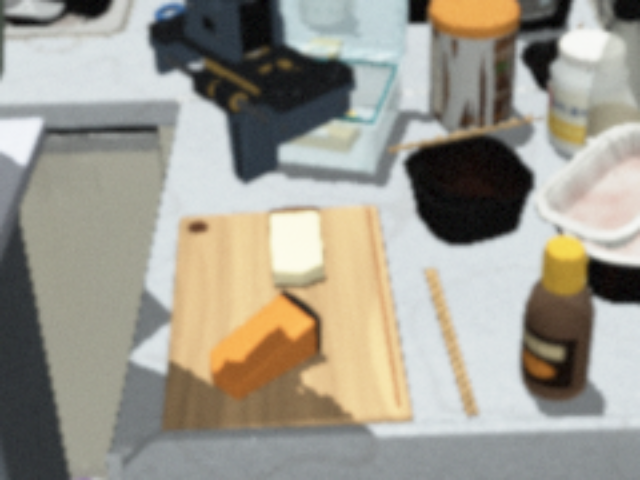

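The grasp missed: the fingers closed fully, and the black wedge still lies at crop (265,345). I'll check where the gripper really is in the images.

```bash
python3 - <<'E'
from h import *
st()
for n in("scene","top"):
    p=env.grab_frame(n); P,u,v=cloud(p,np.ones((400,640),bool))
    m=(abs(P[:,0]-458)<150)&(abs(P[:,1]+318)<150)&(P[:,2]>120)&(P[:,2]<500)
    Q=P[m]; print(n,len(Q))
    for z in range(120,400,20):
        q=Q[(Q[:,2]>=z)&(Q[:,2]<z+20)]
        if len(q)>3: print(z,len(q),q.mean(0).round(0),np.percentile(q,[3,97],axis=0).round(0)[:,:2].tolist())
    for l in ["cheese_black_centre"]:
        for r in env.regions_of(p,l)[:1]:
            P,u,v=cloud(p,r["pixels"]); print(l,r["rect"],P.mean(0),cv2.minAreaRect(P[:,:2].astype(np.float32)))
st()
E
```

```text
6.38 [ 457.4 -318.1  189.2] [ 1.795e+02 -1.000e-01  4.000e+01] F [ 0.8 -0.4 -0.2] w 0.3 0.0 q [-36.  16.  92.   0.  72.  14.]
scene 4809
220 99 [ 459. -325.  232.] [[442.0, -336.0], [477.0, -314.0]]
240 120 [ 457. -327.  249.] [[441.0, -337.0], [476.0, -317.0]]
260 118 [ 455. -329.  270.] [[438.0, -338.0], [470.0, -319.0]]
280 43 [ 453. -333.  287.] [[439.0, -346.0], [471.0, -321.0]]
300 562 [ 461. -347.  312.] [[383.0, -401.0], [534.0, -265.0]]
320 657 [ 464. -346.  330.] [[382.0, -406.0], [536.0, -280.0]]
340 896 [ 468. -341.  346.] [[389.0, -400.0], [531.0, -268.0]]
360 292 [ 452. -322.  370.] [[412.0, -342.0], [484.0, -295.0]]
380 206 [ 444. -330.  391.] [[403.0, -350.0], [485.0, -305.0]]
cheese_black_centre [278.2, 298.9, 44.1, 38.9] [ 459.16608008 -327.0661283    41.63329904] ((467.4924011230469, -302.7000427246094), (156.31768798828125, 81.67194366455078), 63.46260070800781)
top 1260
280 5 [ 422. -254.  297.] [[396.0, -273.0], [462.0, -236.0]]
300 202 [ 481. -296.  314.] [[437.0, -349.0], [531.0, -256.0]]
320 384 [ 428. -258.  335.] [[393.0, -311.0], [497.0, -229.0]]
340 182 [ 425. -258.  343.] [[397.0, -275.0], [447.0, -232.0]]
360 31 [ 435. -268.  370.] [[428.0, -274.0], [442.0, -264.0]]
380 239 [ 448. -278.  395.] [[404.0, -318.0], [484.0, -257.0]]
cheese_black_centre [446.9, 246.2, 28.1, 40.2] [ 460.27221453 -302.90825772   50.49460262] ((461.559326171875, -295.10455322265625), (107.579833984375, 90.1572494506836), 73.59088134765625)
6.58 [ 454.4 -315.9  182.8] [-179.8    0.    40. ] F [0.1 0.7 0. ] w 0.3 0.0 q [-36.  16.  92.   0.  72.  14.]
```

```bash
cat >> h.py <<'E'
def tip(n="scene"):
    p=env.grab_frame(n); s=env.state()["ee_pos"]; P,u,v=cloud(p,np.ones((400,640),bool))
    m=(np.hypot(P[:,0]-s[0],P[:,1]-s[1])<75)&(P[:,2]>s[2]-15)&(P[:,2]<s[2]+200)
    Q=P[m]; h,b=np.histogram(Q[:,2]-s[2],np.arange(-15,200,5)); print("ee",s.round(1),[(int(x),int(y)) for x,y in zip(b,h) if y])
E
python3 -c "
from h import *
st(); tip()"
python3 -m pendant '{"translation":[[0,0,0],[0,0,0],[0,0,0],[0,0,0],[0,0,0],[0,0,0],[0,0,0],[0,0,0]],"roll":[0,0,0,0,0,0,0,0],"hand":[0,0,0,0,0,0,0,0]}' 25
python3 -m pendant '{"translation":[[0,0,0],[0,0,0],[0,0,0],[0,0,0],[0,0,0],[0,0,0],[0,0,0],[0,0,0]],"roll":[0,0,0,0,0,0,0,0],"hand":[0,0,0,0,0,0,0,0]}' 25
python3 -c "
from h import *
tip(); go(455.5,-318.5,24,40)"
```

```text
6.58 [ 454.4 -315.9  182.8] [-179.8    0.    40. ] F [0.1 0.7 0. ] w 0.3 0.0 q [-36.  16.  92.   0.  72.  14.]
ee [ 454.4 -315.9  182.5] [(30, 6), (35, 21), (40, 31), (45, 33), (50, 31), (55, 31), (60, 28), (65, 27), (70, 29), (75, 29), (80, 26), (85, 30), (90, 21), (95, 14), (100, 4), (105, 6), (110, 11), (115, 44), (120, 62), (125, 118), (130, 118), (135, 118), (140, 50), (145, 120), (150, 297), (155, 133), (160, 104), (165, 77), (170, 80), (175, 73), (180, 73), (185, 65), (190, 56)]
time_s: 7.3
ee_pos: [455.4, -316.6, 184.3]
ee_rot: [180.0, -0.0, 40.0]
force: [0.5, 0.5, -0.7]
gripper_width: 50.9
gripper_force: 0.0
time_s: 7.97
ee_pos: [455.4, -316.6, 184.3]
ee_rot: [-180.0, -0.0, 40.0]
force: [0.7, 0.2, -0.2]
gripper_width: 90.9
gripper_force: 0.0
ee [ 455.4 -316.6  184.3] [(30, 16), (35, 43), (40, 54), (45, 52), (50, 51), (55, 55), (60, 54), (65, 54), (70, 58), (75, 53), (80, 51), (85, 56), (90, 43), (95, 21), (100, 19), (105, 14), (110, 11), (115, 28), (120, 45), (125, 140), (130, 60), (135, 65), (140, 56), (145, 128), (150, 312), (155, 114), (160, 104), (165, 77), (170, 78), (175, 75), (180, 78), (185, 62), (190, 52)]
tool d [ -1.1   1.5 160.3] roll rad 0.001
```

The fingertips really lie about 32 mm above the reported TCP, and xy agrees. I'll apply that offset: real tip z = ee_z + 32.

```bash
python3 -m pendant '{"translation":[[-1,1.5,20],[0,0,30],[0,0,30],[0,0,30],[0,0,30],[0,0,25],[0,0,15],[0,0,5]],"roll":[0,0,0,0,0,0,0,0],"hand":[0,0,0,0,0,0,0,0]}' 25
python3 -m pendant '{"translation":[[0,0,4],[0,0,3],[0,0,0],[0,0,0],[0,0,0],[0,0,0],[0,0,0],[0,0,0]],"roll":[0,0,0,0,0,0,0,0],"hand":[0,0,0,0,255,255,255,255]}' 25
python3 -m pendant '{"translation":[[0,0,0],[0,0,0],[0,0,0],[0,0,0],[0,0,0],[0,0,0],[0,0,0],[0,0,0]],"roll":[0,0,0,0,0,0,0,0],"hand":[255,255,255,255,255,255,255,255]}' 25
```

```text
time_s: 8.68
ee_pos: [453.9, -317.2, -3.4]
ee_rot: [-179.7, 0.1, 40.0]
force: [-1.5, 0.2, -0.4]
gripper_width: 91.2
gripper_force: 0.0
time_s: 9.35
ee_pos: [455.8, -318.5, -7.3]
ee_rot: [180.0, -0.0, 40.0]
force: [-0.3, 0.3, 0.3]
gripper_width: 67.4
gripper_force: 0.0
time_s: 10.02
ee_pos: [455.6, -318.4, -7.6]
ee_rot: [180.0, -0.0, 40.0]
force: [-0.5, 0.8, 1.8]
gripper_width: 53.9
gripper_force: 24.9
```

```bash
python3 -m pendant '{"translation":[[0,0,-5],[0,0,-15],[0,0,-20],[0,0,-20],[0,0,-20],[0,0,-20],[0,0,-15],[0,0,-10]],"roll":[0,0,0,0,0,0,0,0.1],"hand":[255,255,255,255,255,255,255,255]}' 25
python3 -m pendant '{"translation":[[0,0,0],[0,0,0],[0,0,0],[0,0,0],[0,0,0],[0,0,0],[0,0,0],[0,0,0]],"roll":[0.114,0.114,0.114,0.114,0.114,0.114,0.114,0.114],"hand":[255,255,255,255,255,255,255,255]}' 25
python3 - <<'E'
from h import *
st(); go(501.5,91.5,118,-18)
E
```

```text
time_s: 10.68
ee_pos: [456.1, -318.7, 119.2]
ee_rot: [179.9, -0.0, 34.2]
force: [0.4, 0.0, -2.8]
gripper_width: 53.9
gripper_force: 24.9
time_s: 11.35
ee_pos: [455.3, -318.2, 117.1]
ee_rot: [-180.0, 0.0, -18.3]
force: [0.6, 0.3, -1.1]
gripper_width: 53.9
gripper_force: 24.9
11.35 [ 455.3 -318.2  117.1] [-180.     0.   -18.3] F [ 0.6  0.3 -1.1] w 53.9 24.9 q [-36.  19.  98.   0.  63.  72.]
tool d [ -84.6 -403.5   -0.9] roll rad -0.005
```

```bash
python3 -m pendant '{"translation":[[-3,-15,0],[-6.2,-30,0],[-6.2,-30,0],[-6.2,-30,0],[-6.2,-30,0],[-6.2,-30,0],[-6.2,-30,0],[-6.2,-30,0]],"roll":[0,0,0,0,0,0,0,0],"hand":[255,255,255,255,255,255,255,255]}' 25 | head -2
python3 -m pendant '{"translation":[[-6.2,-30,0],[-6.2,-30,0],[-6.2,-30,0],[-6.2,-30,0],[-6.2,-30,0],[-4,-20,0],[-3.2,-8.5,0],[0,0,0]],"roll":[0,0,0,0,0,0,0,0],"hand":[255,255,255,255,255,255,255,255]}' 25
python3 - <<'E'
from h import *
st(); go(501.5,91.5,118,-18)
p=env.grab_frame("scene"); cv2.imwrite("pics/p1.png",cv2.resize(p["frame"][110:260,220:420,::-1],(800,600)))
P,u,v=cloud(p,np.ones((400,640),bool))
c=p["frame"].astype(int); m=(P[:,0]>420)&(P[:,0]<600)&(P[:,1]<140)&(P[:,1]>0)&(P[:,2]>85)&(P[:,2]<200)
cc=c[v,u]; o=m&(cc[:,0]>150)&(cc[:,2]<70)
print(o.sum(),np.percentile(P[o],[2,50,98],axis=0).round(0).tolist())
E
```

```text
time_s: 12.02
ee_pos: [480.1, -87.7, 117.4]
time_s: 12.68
ee_pos: [498.7, 93.5, 117.2]
ee_rot: [-180.0, 0.0, -17.7]
force: [0.3, 1.0, -1.4]
gripper_width: 54.1
gripper_force: 24.9
12.68 [498.7  93.5 117.2] [-180.     0.   -17.7] F [ 0.3  1.  -1.4] w 54.1 24.9 q [  9.  15. 104.   0.  61. 117.]
tool d [ 3.3  1.  -0.8] roll rad 0.005
85 [[447.0, 55.0, 146.0], [469.0, 72.0, 158.0], [522.0, 87.0, 177.0]]
```

View pics/p1.png

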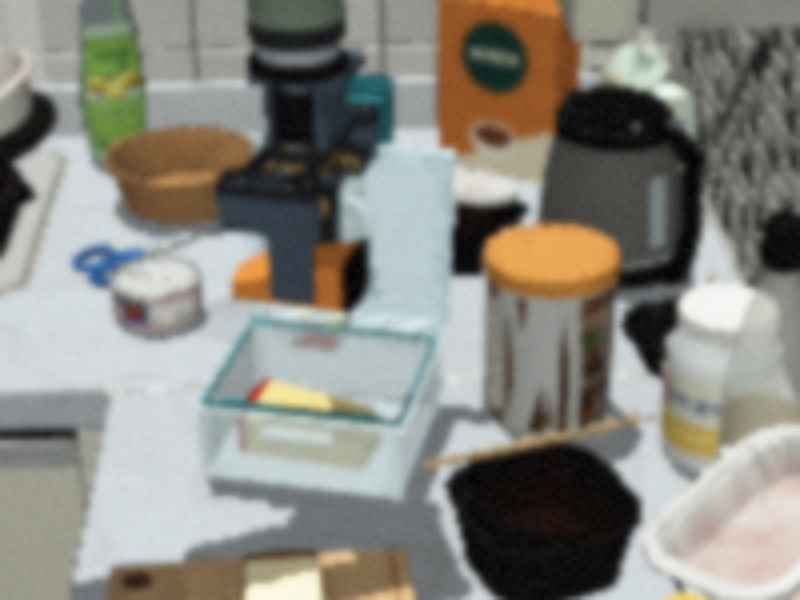

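The black wedge is held level above the box, rind to the right (+x), centred over the red piece at about (330,400) in the crop. I'll lower it now.

```bash
python3 -m pendant '{"translation":[[3,1,5],[0,0,15],[0,0,20],[0,0,20],[0,0,20],[0,0,12],[0,0,4],[0,0,0]],"roll":[0,0,0,0,0,0,0,0],"hand":[255,255,255,255,255,255,255,255]}' 25
python3 -m pendant '{"translation":[[0,0,0],[0,0,1],[0,0,1],[0,0,1],[0,0,1],[0,0,1],[0,0,1],[0,0,0]],"roll":[0,0,0,0,0,0,0,0],"hand":[255,255,255,255,255,255,255,255]}' 6
python3 -c "
from h import *
st()"
```

```text
time_s: 13.4
ee_pos: [501.1, 88.3, 20.2]
ee_rot: [179.9, 0.1, -18.0]
force: [-0.0, 0.7, -1.0]
gripper_width: 53.9
gripper_force: 24.9
time_s: 14.07
ee_pos: [501.8, 89.7, 15.2]
ee_rot: [180.0, 0.0, -17.9]
force: [-0.4, 0.5, -1.3]
gripper_width: 54.1
gripper_force: 6.0
14.07 [501.8  89.7  15.2] [180.    0.  -17.9] F [-0.4  0.5 -1.3] w 54.1 6.0 q [  9.  22. 111.   0.  47. 117.]
```

```bash
python3 -m pendant '{"translation":[[0,-1.5,0],[0,0,1],[0,0,1],[0,0,1],[0,0,1],[0,0,1],[0,0,0],[0,0,0]],"roll":[0,0,0,0,0,0,0,0],"hand":[255,255,255,255,255,255,255,255]}' 5
python3 -m pendant '{"translation":[[0,0,1],[0,0,0],[0,0,0],[0,0,0],[0,0,0],[0,0,0],[0,0,0],[0,0,0]],"roll":[0,0,0,0,0,0,0,0],"hand":[255,255,255,255,255,255,255,255]}' 3
python3 -c "
from h import *
st()"
```

```text
time_s: 14.73
ee_pos: [502.3, 91.0, 10.2]
ee_rot: [180.0, 0.0, -17.9]
force: [-0.6, -0.7, 0.3]
gripper_width: 54.1
gripper_force: 5.0
time_s: 15.4
ee_pos: [502.3, 91.1, 9.3]
ee_rot: [180.0, 0.0, -17.9]
force: [-0.1, -0.5, -1.3]
gripper_width: 54.2
gripper_force: 3.0
15.4 [502.3  91.1   9.3] [180.    0.  -17.9] F [-0.1 -0.5 -1.3] w 54.2 3.0 q [  9.  23. 111.   0.  46. 117.]
```

Now I'll open slightly, pause, lift away and look.

```bash
python3 -m pendant '{"translation":[[0,0,0],[0,0,0],[0,0,0],[0,0,0],[0,0,0],[0,0,0],[0,0,0],[0,0,-2]],"roll":[0,0,0,0,0,0,0,0],"hand":[80,70,70,70,70,70,70,70]}' 10
python3 -m pendant '{"translation":[[0,0,-10],[0,0,-20],[0,0,-25],[0,0,-25],[0,0,-25],[0,0,-20],[0,0,-15],[0,0,0]],"roll":[0,0,0,0,0,0,0,0],"hand":[70,70,70,70,70,70,70,70]}' 10
python3 -c "
from h import *
st(); go(482.5,-167,118,94)"
```

```text
time_s: 16.07
ee_pos: [502.2, 91.0, 11.1]
ee_rot: [180.0, 0.0, -17.9]
force: [0.0, -0.6, 0.3]
gripper_width: 66.3
gripper_force: 0.0
time_s: 16.73
ee_pos: [504.9, 91.5, 155.6]
ee_rot: [-179.8, -0.4, -17.9]
force: [0.3, -0.4, -0.2]
gripper_width: 66.0
gripper_force: 0.0
16.73 [504.9  91.5 155.6] [-179.8   -0.4  -17.9] F [ 0.3 -0.4 -0.2] w 66.0 0.0 q [  9.  14. 100.   0.  66. 117.]
tool d [ 58.3 252.8  37.6] roll rad 1.188
```

```bash
python3 -m pendant '{"translation":[[7.3,31.6,0],[7.3,31.6,0],[7.3,31.6,0],[7.3,31.6,0],[7.3,31.6,0],[7.3,31.6,0],[7.3,31.6,0],[7.3,31.6,0]],"roll":[0,0,0,0,0,0,0,0],"hand":[70,50,30,0,0,0,0,0]}' 10 | head -2
python3 -m pendant '{"translation":[[0,0,0],[0,0,0],[0,0,0],[0,0,0],[0,0,0],[0,0,0],[0,0,0],[0,0,0]],"roll":[-0.122,-0.122,-0.122,-0.122,-0.122,-0.122,-0.122,-0.122],"hand":[0,0,0,0,0,0,0,0]}' | head -1
python3 -m pendant '{"translation":[[0,0,0],[0,0,0],[0,0,0],[0,0,0],[0,0,0],[0,0,0],[0,0,0],[0,0,0]],"roll":[-0.122,-0.122,-0.122,-0.122,-0.122,-0.122,-0.122,-0.122],"hand":[0,0,0,0,0,0,0,0]}' | head -1
python3 - <<'E'
from h import *
import pickle
st(); go(482,-167,-9,94)
D={n:env.grab_frame(n) for n in("top","scene")}; pickle.dump(D,open("d2.pkl","wb"))
for n in D:
    p=D[n]; P,u,v=cloud(p,np.ones((400,640),bool)); c=p["frame"].astype(int)[v,u]
    B=(P[:,0]>420)&(P[:,0]<610)&(P[:,1]<170)&(P[:,1]>20)&(P[:,2]>8)&(P[:,2]<100)
    # black wedge top: orange colour
    o=B&(c[:,0]>150)&(c[:,1]<190)&(c[:,2]<90)
    Q=P[o]; rc=cv2.minAreaRect(Q[:,:2].astype(np.float32)); print(n,len(Q),Q.mean(0).round(0),np.percentile(Q[:,2],[3,97]),np.round(rc[0]),np.round(rc[1]),rc[2])
    if n=="top":
        A=np.c_[Q[:,:2]-Q[:,:2].mean(0),np.ones(len(Q))]; k=np.linalg.lstsq(A,Q[:,2],rcond=None)[0]; print("tilt",np.degrees(np.arctan(np.hypot(*k[:2]))),"up dir",np.degrees(np.arctan2(k[1],k[0])))
a=D["top"]["frame"][170:290,210:350,::-1]; b=D["scene"]["frame"][160:250,250:370,::-1]
cv2.imwrite("pics/p2.png",np.hstack([cv2.resize(a,(400,343)),cv2.resize(b,(400,343))]))
E
```

```text
time_s: 17.4
ee_pos: [479.1, -168.8, 150.7]
time_s: 18.07
time_s: 18.73
18.73 [ 479.5 -167.2  150.6] [-179.9   -0.    94.2] F [0.  0.1 1.2] w 91.3 0.0 q [-21.  14. 101.   0.  66. -25.]
tool d [  0.    2.5 159.6] roll rad 0.004
top 500 [496.  85.  59.] [31.87238646 70.23938643] [496.  94.] [ 59. 104.] 71.45136260986328
tilt 10.474126906880846 up dir 7.8133446222098755
scene 176 [491.  83.  60.] [54.75267704 66.23897151] [490.  88.] [47. 77.] 75.34373474121094
```

View pics/p2.png

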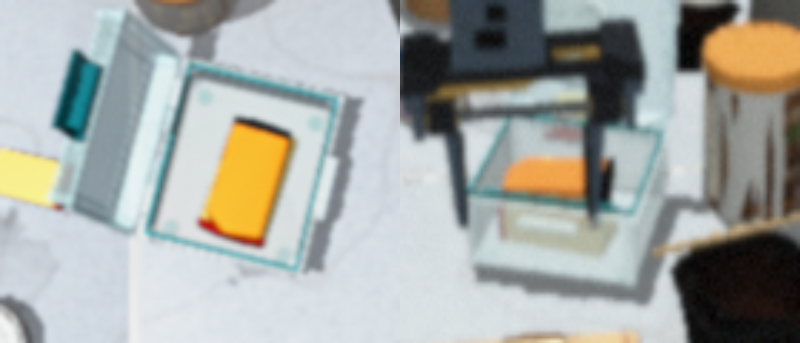

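The black wedge sits squarely on the red one, with its rind over the red's thin end (left crop, rind at (262,127) and red rind at (232,232)). Next is the brown piece.

```bash
python3 -m pendant '{"translation":[[0,2.5,20],[0,0,30],[0,0,35],[0,0,30],[0,0,25],[0,0,15],[0,0,5],[0,0,0]],"roll":[0,0,0,0,0,0,0,0],"hand":[0,0,0,0,0,0,0,0]}' 25 |head -3
python3 -m pendant '{"translation":[[0,0,0],[0,0,-0.5],[0,0,0],[0,0,0],[0,0,0],[0,0,0],[0,0,0],[0,0,0]],"roll":[0,0,0,0,0,0,0,0],"hand":[0,120,255,255,255,255,255,255]}' 25
python3 -m pendant '{"translation":[[0,0,0],[0,0,0],[0,0,0],[0,0,0],[0,0,-5],[0,0,-15],[0,0,-20],[0,0,-25]],"roll":[0,0,0,0,0,0,0,0],"hand":[255,255,255,255,255,255,255,255]}' 25
python3 - <<'E'
from h import *
st()
import pickle
D=pickle.load(open("d2.pkl","rb")); p=D["top"]
P,u,v=cloud(p,np.ones((400,640),bool)); c=p["frame"].astype(int)[v,u]
o=(P[:,0]>420)&(P[:,0]<610)&(P[:,1]<170)&(P[:,1]>20)&(P[:,2]>48)&(P[:,2]<100)&(c[:,0]>120)&(c[:,1]<200)&(c[:,2]<100)
Q=P[o]
for _ in range(5):
    m=Q.mean(0); A=np.c_[Q[:,:2]-m[:2],np.ones(len(Q))]; k=np.linalg.lstsq(A,Q[:,2],rcond=None)[0]; r=abs(Q[:,2]-A@k); Q=Q[r<2.5]
rc=cv2.minAreaRect(Q[:,:2].astype(np.float32)); print(len(Q),Q.mean(0),"tilt",np.degrees(np.arctan(np.hypot(*k[:2]))),"up",np.degrees(np.arctan2(k[1],k[0])),rc)
E
```

```text
time_s: 19.5
ee_pos: [481.5, -166.8, -10.0]
ee_rot: [-179.8, -0.1, 93.8]
time_s: 20.17
ee_pos: [482.4, -167.2, -8.0]
ee_rot: [-180.0, -0.0, 93.9]
force: [-0.7, -0.1, 1.7]
gripper_width: 52.0
gripper_force: 25.0
time_s: 20.83
ee_pos: [481.5, -166.7, 56.2]
ee_rot: [-179.8, -0.1, 93.9]
force: [-0.2, -0.3, -1.0]
gripper_width: 51.8
gripper_force: 25.0
20.83 [ 481.5 -166.7   56.2] [-1.798e+02 -1.000e-01  9.390e+01] F [-0.2 -0.3 -1. ] w 51.8 25.0 q [-20.  19. 108.   0.  53. -24.]
477 [497.81023921  92.10397266  62.56826256] tilt 7.16501913667589 up -13.612256805111707 ((494.7863464355469, 93.03604125976562), (53.378944396972656, 98.51878356933594), 72.6287612915039)
```

```bash
python3 -m pendant '{"translation":[[0,0,-25],[0,0,-25],[0,0,-20],[0,0,-10],[0,0,0],[0,0,0],[0,0,0],[0,0,0]],"roll":[-0.12,-0.12,-0.12,-0.12,-0.12,-0.12,-0.12,-0.12],"hand":[255,255,255,255,255,255,255,255]}' 25 |head -3
python3 -m pendant '{"translation":[[0,0,0],[0,0,0],[0,0,0],[0,0,0],[0,0,0],[0,0,0],[0,0,0],[0,0,0]],"roll":[-0.12,-0.117,0,0,0,0,0,0],"hand":[255,255,255,255,255,255,255,255]}' 25
python3 -c "
from h import *
st(); go(497.5,92.5,56,162.5)"
```

```text
time_s: 21.5
ee_pos: [482.6, -167.1, 136.7]
ee_rot: [180.0, -0.0, 149.2]
time_s: 22.17
ee_pos: [482.6, -167.2, 136.8]
ee_rot: [180.0, 0.0, 162.4]
force: [-0.7, -0.4, -1.0]
gripper_width: 52.1
gripper_force: 25.0
22.17 [ 482.6 -167.2  136.8] [180.    0.  162.4] F [-0.7 -0.4 -1. ] w 52.1 25.0 q [-20.  14. 102.   0.  64. -93.]
tool d [ 64.2 252.1  80.8] roll rad -0.001
```

```bash
python3 -m pendant '{"translation":[[4.2,17.1,0],[8.6,33.6,0],[8.6,33.6,0],[8.6,33.6,0],[8.6,33.6,0],[8.6,33.6,0],[8.6,33.6,0],[8.4,33.4,0]],"roll":[0,0,0,0,0,0,0,0],"hand":[255,255,255,255,255,255,255,255]}' 25 |head -2
python3 -m pendant '{"translation":[[0,0,0],[0,0,0],[0,0,5],[0,0,15],[0,0,25],[0,0,20],[0,0,15],[0,0,0]],"roll":[0,0,0,0,0,0,0,0],"hand":[255,255,255,255,255,255,255,255]}' 25
python3 -m pendant '{"translation":[[0,0,0],[0,0,2],[0,0,2],[0,0,2],[0,0,2],[0,0,0],[0,0,0],[0,0,0]],"roll":[0,0,0,0,0,0,0,0],"hand":[255,255,255,255,255,255,255,255]}' 8
python3 - <<'E'
from h import *
st(); go(497.5,92.5,38,162.5)
p=env.grab_frame("top"); cv2.imwrite("pics/p3.png",cv2.resize(p["frame"][170:290,210:350,::-1],(560,480)))
E
```

```text
time_s: 22.83
ee_pos: [497.1, 94.2, 137.0]
time_s: 23.5
ee_pos: [494.5, 90.5, 53.7]
ee_rot: [-179.8, -0.4, 162.3]
force: [0.5, -0.7, -1.5]
gripper_width: 51.6
gripper_force: 25.0
time_s: 24.17
ee_pos: [497.4, 92.6, 49.0]
ee_rot: [180.0, 0.0, 162.5]
force: [0.1, 0.1, -1.8]
gripper_width: 52.2
gripper_force: 8.0
24.17 [497.4  92.6  49. ] [180.    0.  162.5] F [ 0.1  0.1 -1.8] w 52.2 8.0 q [  9.  19. 109.   0.  51. -63.]
tool d [-0.1 -0.  11. ] roll rad -0.0
```

```bash
python3 -m pendant '{"translation":[[0,0,2],[0,0,2],[0,0,1.5],[0,0,1.5],[0,0,1.5],[0,0,1.5],[0,0,0],[0,0,0]],"roll":[0,0,0,0,0,0,0,0],"hand":[255,255,255,255,255,255,255,255]}' 5
python3 -m pendant '{"translation":[[0,0,1],[0,0,0.5],[0,0,0],[0,0,0],[0,0,0],[0,0,0],[0,0,0],[0,0,0]],"roll":[0,0,0,0,0,0,0,0],"hand":[255,255,255,255,255,255,255,255]}' 3
python3 -m pendant '{"translation":[[0,0,0],[0,0,0],[0,0,0],[0,0,0],[0,0,0],[0,0,0],[0,0,0],[0,0,-1]],"roll":[0,0,0,0,0,0,0,0],"hand":[85,70,70,70,70,70,70,70]}' 10
python3 -m pendant '{"translation":[[0,0,-10],[0,0,-20],[0,0,-25],[0,0,-30],[0,0,-30],[0,0,-20],[0,0,0],[0,0,0]],"roll":[0,0,0,0,0,0,0,0],"hand":[70,70,70,70,70,70,70,70]}' 10
python3 -c "
from h import *
st(); go(420,-60,180,165)"
```

```text
time_s: 24.88
ee_pos: [497.4, 92.4, 38.7]
ee_rot: [-180.0, 0.0, 162.5]
force: [-0.5, -0.7, -1.3]
gripper_width: 52.2
gripper_force: 5.0
time_s: 25.55
ee_pos: [497.3, 92.5, 37.3]
ee_rot: [180.0, -0.0, 162.5]
force: [0.9, 0.5, -1.3]
gripper_width: 51.9
gripper_force: 3.0
time_s: 26.22
ee_pos: [497.2, 92.5, 38.2]
ee_rot: [-180.0, -0.0, 162.5]
force: [0.4, -0.8, -0.7]
gripper_width: 66.2
gripper_force: 0.0
time_s: 26.88
ee_pos: [498.0, 92.6, 175.0]
ee_rot: [179.9, 0.2, 162.5]
force: [-0.2, -0.0, -0.1]
gripper_width: 66.4
gripper_force: 0.0
26.88 [498.   92.6 175. ] [179.9   0.2 162.5] F [-0.2 -0.  -0.1] w 66.4 0.0 q [  9.  12.  99.   0.  69. -63.]
tool d [  28.4 -169.    -5. ] roll rad -0.044
```

```bash
python3 -c "
from h import *
go(438.9,114.5,230,165)"
python3 -m pendant '{"translation":[[7.5,-0.5,-7],[8,-0.5,-8],[8,-0.5,-8],[8,-0.5,-8],[8,-0.5,-8],[8,-0.5,-8],[8,-0.5,-8],[8,-0.5,0]],"roll":[-0.044,0,0,0,0,0,0,0],"hand":[100,150,255,255,255,255,255,255]}' 10
python3 -c "
from h import *
st();go(483.7,281.6,230,165)"
```

```text
tool d [ 62.9   3.1 -55. ] roll rad -0.044
time_s: 27.55
ee_pos: [435.2, 105.8, 230.3]
ee_rot: [179.9, 0.2, 165.0]
force: [-0.2, -0.1, 0.9]
gripper_width: 15.7
gripper_force: 0.0
27.55 [435.2 105.8 230.3] [179.9   0.2 165. ] F [-0.2 -0.1  0.9] w 15.7 0.0 q [ 12.   5. 100.   0.  75. -63.]
tool d [ -1.3 182.4   0.3] roll rad -0.0
```

```bash
python3 -m pendant '{"translation":[[0,15,0],[0,26,0],[0,28,0],[0,28,0],[0,28,0],[0,28,0],[0,20,0],[0,9,0]],"roll":[0,0,0,0,0,0,0,0],"hand":[255,255,255,255,255,255,255,255]}' 10
python3 - <<'E'
from h import *
import pickle
st(); go(483.7,281.6,128,165)
D={n:env.grab_frame(n) for n in("top","scene")}
p=D["top"]; P,u,v=cloud(p,np.ones((400,640),bool))
a=np.radians(75); ex=np.array([np.cos(a),np.sin(a)]); ey=np.array([-ex[1],ex[0]])
bx=(P[:,:2]-[510.4,95.3])
X=bx@ex; Y=bx@ey
o=(abs(X+6)<35)&(abs(Y-11)<65)&(P[:,2]>75)&(P[:,2]<105); Q=P[o]
for _ in range(5):
    m=Q.mean(0); A=np.c_[Q[:,:2]-m[:2],np.ones(len(Q))]; k=np.linalg.lstsq(A,Q[:,2],rcond=None)[0]; r=abs(Q[:,2]-A@k); Q=Q[r<2.5]
rc=cv2.minAreaRect(Q[:,:2].astype(np.float32)); print(len(Q),Q.mean(0),"tilt",np.degrees(np.arctan(np.hypot(*k[:2]))),"up",np.degrees(np.arctan2(k[1],k[0])),rc)
for n in D:
    P,u,v=cloud(D[n],np.ones((400,640),bool)); bx=(P[:,:2]-[510.4,95.3]); X=bx@ex; Y=bx@ey
    for z in range(90,290,20):
        q=(P[:,2]>=z)&(P[:,2]<z+20)&(X>75)&(X<150)&(abs(Y)<90)
        if q.sum()>5: print(n,z,q.sum(),"X",np.percentile(X[q],[3,50,97]).round(0),"Y",np.percentile(Y[q],[3,97]).round(0))
a=D["top"]["frame"][170:290,190:350,::-1]; b=D["scene"]["frame"][90:250,250:400,::-1]
cv2.imwrite("pics/p4.png",np.hstack([cv2.resize(a,(400,300)),cv2.resize(b,(400,300))]))
E
```

```text
time_s: 28.22
ee_pos: [482.0, 283.6, 227.8]
ee_rot: [180.0, -0.0, 165.1]
force: [-0.2, 0.3, -1.1]
gripper_width: 0.2
gripper_force: 0.0
28.22 [482.  283.6 227.8] [180.   -0.  165.1] F [-0.2  0.3 -1.1] w 0.2 0.0 q [ 29.  15.  87.   0.  78. -46.]
tool d [-2.2 -1.5 99.8] roll rad 0.002
463 [496.56564017  92.92242898  86.71485017] tilt 1.6183510613980927 up 83.15158436243128 ((496.0893859863281, 92.67300415039062), (51.6159782409668, 95.43806457519531), 72.61564636230469)
top 90 218 X [ 86. 106. 110.] Y [-79.  82.]
top 110 228 X [ 91. 112. 115.] Y [-78.  85.]
top 130 250 X [ 96. 117. 120.] Y [-78.  83.]
top 150 141 X [100. 121. 123.] Y [-80.  86.]
top 170 34 X [104. 108. 118.] Y [-85.  89.]
top 190 41 X [110. 129. 138.] Y [-82.  86.]
top 210 246 X [116. 121. 137.] Y [-80.  11.]
top 250 187 X [117. 126. 134.] Y [-26.  21.]
top 270 84 X [133. 136. 139.] Y [-28.  30.]
scene 90 297 X [ 86. 107. 114.] Y [-82.  80.]
scene 110 291 X [ 92. 113. 120.] Y [-83.  81.]
scene 130 303 X [ 98. 118. 125.] Y [-82.  80.]
scene 150 302 X [102. 124. 130.] Y [-84.  81.]
scene 170 312 X [107. 128. 136.] Y [-82.  80.]
scene 190 228 X [111. 132. 139.] Y [-84.  84.]
scene 210 221 X [113. 119. 131.] Y [-80.  79.]
scene 230 104 X [124. 130. 134.] Y [-32.  29.]
scene 250 127 X [115. 131. 138.] Y [-31.  29.]
scene 270 28 X [132. 136. 140.] Y [-29.  30.]
```

View pics/p4.png

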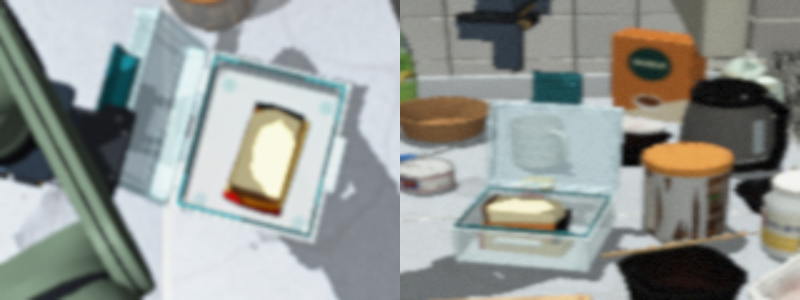

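The pile stands level, with its top at z≈87 and the brown rind towards the robot. The lid matches its model at about 1.83 rad. Now I'll swing it shut from behind, beside the clip.

```bash
python3 -m pendant '{"translation":[[-2,-1.5,10],[0,0,15],[0,0,20],[0,0,20],[0,0,20],[0,0,10],[0,0,5],[0,0,0]],"roll":[0,0,0,0,0,0,0,0],"hand":[255,255,255,255,255,255,255,255]}' 10 | head -4
python3 -m pendant '{"translation":[[0,-10,0],[0,-10,0],[0,-10,0],[0,-10,0],[0,-8,0],[0,0,0],[0,-13,-7],[0,-13,-7]],"roll":[0,0,0,0,0,0,0,0],"hand":[255,255,255,255,255,255,255,255]}' 10| head -4
python3 - <<'E'
from h import *
st()
p=env.grab_frame("scene"); P,u,v=cloud(p,np.ones((400,640),bool))
a=np.radians(75); ex=np.array([np.cos(a),np.sin(a)]); ey=np.array([-ex[1],ex[0]])
bx=(P[:,:2]-[510.4,95.3]); X=bx@ex; Y=bx@ey
for z in range(90,290,20):
    q=(P[:,2]>=z)&(P[:,2]<z+20)&(X>0)&(X<150)&(abs(Y)<55)
    if q.sum()>5: print(z,q.sum(),"X",np.percentile(X[q],[3,50,97]).round(0))
E
```

```text
time_s: 28.98
ee_pos: [483.0, 278.0, 127.5]
ee_rot: [-179.9, -0.1, 164.9]
force: [0.3, 0.2, 0.4]
time_s: 29.65
ee_pos: [463.8, 207.1, 142.1]
ee_rot: [-180.0, -0.1, 165.0]
force: [1.7, 2.8, -0.2]
29.65 [463.8 207.1 142.1] [-1.80e+02 -1.00e-01  1.65e+02] F [ 1.7  2.8 -0.2] w 0.6 1.2 q [ 23.  14. 102.   0.  64. -52.]
90 145 X [ 91.  96. 102.]
110 163 X [88. 93. 98.]
130 157 X [86. 91. 96.]
150 164 X [83. 87. 92.]
170 167 X [80. 85. 89.]
190 139 X [77. 82. 87.]
210 148 X [55. 60. 90.]
230 111 X [ 56.  61. 102.]
250 164 X [ 13.  48. 112.]
270 187 X [  8.  56. 126.]
```

```bash
python3 -m pendant '{"translation":[[0,-13,-6],[0,-13,-6],[0,-11,4],[0,-11,4],[0,-11,5],[0,-10,7],[0,-10,7],[0,-9,7]],"roll":[0,0,0,0,0,0,0,0],"hand":[255,255,255,255,255,255,255,255]}' 10
python3 -m pendant '{"translation":[[0,-8,9],[0,-7,9],[0,-6,9],[0,0,0],[0,-4,9],[0,-4,9],[0,0,0],[0,0,0]],"roll":[0,0,0,0,0,0,0,0],"hand":[255,255,255,255,255,255,255,255]}' 10
python3 -c "
from h import *
st(); s=env.state()['ee_pos'];print((s[0]-510.4)*.259+(s[1]-95.3)*.966, -(s[0]-510.4)*.966+(s[1]-95.3)*.259)"
```

```text
time_s: 30.37
ee_pos: [441.0, 121.5, 119.2]
ee_rot: [-180.0, -0.0, 165.0]
force: [0.7, 1.5, 0.6]
gripper_width: 0.4
gripper_force: 0.5
time_s: 31.03
ee_pos: [433.6, 94.5, 74.7]
ee_rot: [-180.0, -0.1, 165.0]
force: [0.9, 0.4, -0.0]
gripper_width: 0.2
gripper_force: 0.0
31.03 [433.6  94.5  74.7] [-1.80e+02 -1.00e-01  1.65e+02] F [ 0.9  0.4 -0. ] w 0.2 0.0 q [ 11.  13. 115.   0.  53. -64.]
-20.644109120755157 74.0190942645095
```

```bash
python3 -m pendant '{"translation":[[0,0,-15],[0,0,-10],[-20,-8,0],[-30,-12,0],[-24,-10,0],[0,0,0],[0,0,8],[0,0,0]],"roll":[0,0,0,0,0,0,0,0],"hand":[255,255,255,255,255,255,255,255]}' 10
python3 -m pendant '{"translation":[[0,0,6],[0,0,6],[0,0,4],[0,0,3],[0,0,3],[0,0,2],[0,0,1],[0,0,0]],"roll":[0,0,0,0,0,0,0,0],"hand":[255,255,255,255,255,255,255,255]}' 10
python3 -c "
from h import *
st(); s=env.state()['ee_pos'];print((s[0]-510.4)*.259+(s[1]-95.3)*.966, -(s[0]-510.4)*.966+(s[1]-95.3)*.259)"
```

```text
time_s: 31.7
ee_pos: [496.3, 46.8, 90.9]
ee_rot: [-180.0, -0.2, 165.0]
force: [-0.2, -0.1, 0.1]
gripper_width: 0.6
gripper_force: 0.0
time_s: 32.37
ee_pos: [497.8, 46.6, 67.2]
ee_rot: [180.0, -0.0, 165.0]
force: [-0.3, -0.4, 0.8]
gripper_width: 0.2
gripper_force: 0.0
32.37 [497.8  46.6  67.2] [180.  -0. 165.] F [-0.3 -0.4  0.8] w 0.2 0.0 q [  4.  18. 109.   0.  54. -71.]
-50.29933248546162 -0.472587611142572
```

```bash
python3 -m pendant '{"translation":[[0,0,1],[0,0,0],[0,0,1],[0,0,0],[0,0,1],[0,0,0],[0,0,0],[0,0,0]],"roll":[0,0,0,0,0,0,0,0],"hand":[255,255,255,255,255,255,255,255]}' 10
python3 - <<'E'
from h import *
st()
a=np.radians(75); ex=np.array([np.cos(a),np.sin(a)]); ey=np.array([-ex[1],ex[0]])
for n in("scene","top"):
    p=env.grab_frame(n); P,u,v=cloud(p,np.ones((400,640),bool)); bx=(P[:,:2]-[510.4,95.3]); X=bx@ex; Y=bx@ey
    c=p["frame"].astype(int)[v,u]; t=(c[:,2]-c[:,0]>50)&(X<-60)&(X>-160)&(abs(Y)<50)&(P[:,2]>40)
    print(n,"teal",t.sum(),np.percentile(np.c_[X,Y,P[:,2]][t],[3,50,97],axis=0).round(0).tolist() if t.sum()>5 else "")
    q=(abs(X)<65)&(abs(Y)>30)&(abs(Y)<75)&(P[:,2]>60)&(P[:,2]<130); print("lid z",q.sum(),np.percentile(P[q,2],[10,50,90]) if q.sum()>5 else "")
E
```

```text
time_s: 33.03
ee_pos: [498.1, 46.3, 64.6]
ee_rot: [-180.0, 0.0, 165.0]
force: [-1.2, -2.2, 5.1]
gripper_width: 0.3
gripper_force: 2.4
33.03 [498.1  46.3  64.6] [-180.    0.  165.] F [-1.2 -2.2  5.1] w 0.3 2.4 q [  4.  18. 109.  -0.  53. -71.]
scene teal 60 [[-129.0, 8.0, 80.0], [-109.0, 20.0, 83.0], [-88.0, 29.0, 87.0]]
lid z 436 [94.7014303  96.8211877  98.83591569]
top teal 74 [[-119.0, 21.0, 80.0], [-96.0, 26.0, 84.0], [-79.0, 33.0, 89.0]]
lid z 703 [ 93.79651922  97.26405797 100.64719907]
```

```bash
python3 -m pendant '{"translation":[[0,0,-15],[0,0,-5],[0,-20,0],[0,-30,0],[0,-22,0],[0,0,0],[0,0,15],[0,0,5]],"roll":[0,0,0,0,0,0,0,0],"hand":[255,255,255,255,255,255,255,255]}' 10
python3 -m pendant '{"translation":[[0,0,8],[0,0,8],[0,0,8],[0,0,8],[0,0,8],[0,0,8],[0,0,6],[0,0,0]],"roll":[0,0,0,0,0,0,0,0],"hand":[255,255,255,255,255,255,255,255]}' 10
python3 -c "
from h import *
st(); s=env.state()['ee_pos'];print((s[0]-510.4)*.259+(s[1]-95.3)*.966, -(s[0]-510.4)*.966+(s[1]-95.3)*.259)"
```

```text
time_s: 33.8
ee_pos: [478.7, -22.6, 63.1]
ee_rot: [180.0, -0.1, 164.9]
force: [-0.4, -0.1, -0.3]
gripper_width: 0.7
gripper_force: 0.0
time_s: 34.47
ee_pos: [478.2, -22.9, 8.9]
ee_rot: [-180.0, -0.2, 165.0]
force: [-1.2, -0.2, 0.6]
gripper_width: 0.7
gripper_force: 0.0
34.47 [478.2 -22.9   8.9] [-180.    -0.2  165. ] F [-1.2 -0.2  0.6] w 0.7 0.0 q [ -4.  20. 115.   0.  44. -79.]
-122.48625596089347 0.4928371870857937
```

Tip is now about 41 mm up and the clip should be bent down. I'll go a bit lower, then push in.

```bash
python3 -m pendant '{"translation":[[0,0,5],[0,0,6],[0,0,0],[0,3,0],[0,3,0],[0,3,0],[0,3,0],[0,0,0]],"roll":[0,0,0,0,0,0,0,0],"hand":[255,255,255,255,255,255,255,255]}' 10
python3 -m pendant '{"translation":[[0,2,0],[0,2,0],[0,1,0],[0,1,0],[0,1,0],[0,1,0],[0,0,0],[0,0,0]],"roll":[0,0,0,0,0,0,0,0],"hand":[255,255,255,255,255,255,255,255]}' 10
python3 -c "
from h import *
st(); s=env.state()['ee_pos'];print((s[0]-510.4)*.259+(s[1]-95.3)*.966, -(s[0]-510.4)*.966+(s[1]-95.3)*.259)"
```

```text
time_s: 35.13
ee_pos: [481.6, -12.4, -0.7]
ee_rot: [-179.8, -0.1, 165.1]
force: [-1.4, -6.5, 0.2]
gripper_width: 0.7
gripper_force: 2.7
time_s: 35.8
ee_pos: [484.6, -3.2, -0.6]
ee_rot: [180.0, 0.0, 165.0]
force: [-0.7, -0.4, -1.1]
gripper_width: 0.5
gripper_force: 0.5
35.8 [484.6  -3.2  -0.6] [180.   0. 165.] F [-0.7 -0.4 -1.1] w 0.5 0.5 q [ -2.  22. 115.   0.  43. -77.]
-101.81938434177842 -0.5756103781583981
```

```bash
python3 -m pendant '{"translation":[[0,1,0],[0,0,0],[0,1,0],[0,0,0],[0,1,0],[0,0,0],[0,0,0],[0,0,0]],"roll":[0,0,0,0,0,0,0,0],"hand":[255,255,255,255,255,255,255,255]}' 10 | grep -E "pos|force"
python3 -m pendant '{"translation":[[0,1,0],[0,0,0],[0,1,0],[0,0,0],[0,0,0],[0,0,0],[0,0,0],[0,0,0]],"roll":[0,0,0,0,0,0,0,0],"hand":[255,255,255,255,255,255,255,255]}' 10 | grep -E "pos|force"
python3 -m pendant '{"translation":[[0,-20,0],[0,-30,-10],[0,-30,-20],[0,-30,-30],[0,-30,-30],[0,0,-20],[0,0,0],[0,0,0]],"roll":[0,0,0,0,0,0,0,0],"hand":[255,255,255,255,255,255,255,255]}' 10 | grep -E "pos|force"
python3 - <<'E'
from h import *
st()
a=np.radians(75); ex=np.array([np.cos(a),np.sin(a)]); ey=np.array([-ex[1],ex[0]])
D={}
for n in("scene","top"):
    p=D[n]=env.grab_frame(n); P,u,v=cloud(p,np.ones((400,640),bool)); bx=(P[:,:2]-[510.4,95.3]); X=bx@ex; Y=bx@ey
    c=p["frame"].astype(int)[v,u]; t=(c[:,2]-c[:,0]>50)&(X<-60)&(X>-160)&(abs(Y)<50)&(P[:,2]>15)
    print(n,"teal",t.sum(),np.percentile(np.c_[X,Y,P[:,2]][t],[3,50,97],axis=0).round(0).tolist() if t.sum()>5 else "")
    q=(abs(X)<65)&(abs(Y)<75)&(P[:,2]>92)&(P[:,2]<104); A=np.c_[X[q],np.ones(q.sum())]; k=np.linalg.lstsq(A,P[q,2],rcond=None)[0]; print("lid",q.sum(),k)
a=D["top"]["frame"][170:290,190:350,::-1]; b=D["scene"]["frame"][150:270,240:400,::-1]
cv2.imwrite("pics/p5.png",np.hstack([cv2.resize(a,(400,300)),cv2.resize(b,(400,300))]))
E
```

```text
ee_pos: [484.9, -2.1, -0.4]
force: [-2.9, -8.8, 2.8]
gripper_force: 4.4
ee_pos: [484.9, -2.1, -0.4]
force: [-3.1, -17.3, 4.5]
gripper_force: 8.6
ee_pos: [450.9, -133.3, 109.4]
force: [-0.3, 0.1, -0.4]
gripper_force: 0.0
37.8 [ 450.9 -133.3  109.4] [180.    0.2 164.9] F [-0.3  0.1 -0.4] w 0.7 0.0 q [-18.  12. 109.   0.  58. -93.]
scene teal 238 [[-92.0, -25.0, 32.0], [-87.0, -1.0, 56.0], [-82.0, 23.0, 80.0]]
lid 650 [-7.18887724e-03  9.62698929e+01]
top teal 98 [[-88.0, -27.0, 76.0], [-83.0, 3.0, 82.0], [-78.0, 31.0, 87.0]]
lid 2893 [-5.75730377e-03  9.70759345e+01]
```

View pics/p5.png

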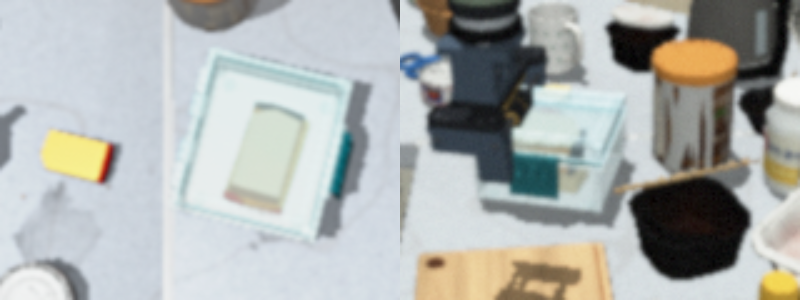

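The lid is shut (slope about 0.006 rad), the clip hangs flat on the front wall at (535,175), and the pile inside is intact. The mug and canister are still upright.

```bash
python3 -c "
from workcell import env
print(env.job_done())"
```

```text
the job is handed in; nothing more can be done
None
```

The job is handed in at about 38 s: the black-rind then the brown-rind wedge are stacked level on the red one, the lid is shut and the clip snapped, and the mug and canister are still standing.

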